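# Comb loose dowel pins into the grooves of a tray

## Task

The dowel pins lie criss-cross in the grooved tray: take the rake from its stand, set it with its runners on the tray's two long rims and comb it along the tray until every pin lies down in a groove, none on top of another. Bear on it only lightly, and where the pins catch ease the rake back and comb again (either way) rather than forcing it; do not touch the pins with the fingers. Then set the rake back on its stand, handle up, let go, and leave the other things on the bench where they are.

Things in the scene. Friction and masses are not known exactly. Their poses are not given: they have to be found in the camera images.
- tray: Grey tray fixed to the bench, 201 x 116 x 31.6 mm, inside 189 x 100 mm; origin under its centre, x along its length (the way of combing), y along its eleven V-grooves, z up. Grooves 17 mm apart, flanks sloping 52 deg, crests between them 15.9 mm above the origin. Rims (8 mm wide, flat, at y = +-54 mm) and end walls 31.6 mm high.
- tray_far (a point): Point at rim height over the last groove at the tray's +x end (85, 0, 31.6 mm in its frame). A rake lowered with its origin here, or at tray_near, comes down behind the heap. A seated pin's axis is 14.1 mm above the tray's origin, its top 3.3 mm above the crests; a pin lying across the crests has its axis at 21 mm or more.
- tray_near (a point): The same point at the tray's -x end (-85, 0, 31.6 mm).
- rake: Rake, 0.18 to 0.29 kg: aluminium bar 118 mm long (its y), nine steel teeth below, a white runner 36 mm long (x), 7.5 mm wide under each end (y = +-54 mm) that rides on a tray rim, an upright black handle. Origin midway between the runners' undersides, z up; same both ways round. The held rake is stiff: about 10 N per mm pressed into a rim.
- rake_handle (a point): Middle of the rake's handle, 50 mm above the rake's origin. The handle is a block 24 mm thick (x) and 34 mm wide (y), from 28 to 72 mm above the origin; under it a 20 x 30 mm plinth and the bar, whose top is at 22 mm.
- rake_teeth (a point): Middle of the row of tooth tips, 11 mm below the rake's origin; row 94 mm long (y), teeth 5 mm square, 6 mm gaps. With the runners on the rims the teeth clear seated pins by 1.5 mm and push any that lies higher; held 8 mm above that they push only pins lying on others. A pin leaning with one end in a groove can jam on the teeth; easing back or combing from the other end frees it.
- stand: Black rake stand, fixed, 55 x 124 mm, on the thin cream pad; origin under its centre. The runners rest on its two cheeks, 22 mm above the origin, between 6 mm high end lips that leave 5.5 mm of play either way along x; the teeth hang between the cheeks with 2 mm to spare each side.
- stand_seat (a point): Where the rake's origin rests when the rake is home (22 mm above the stand's origin).
- pin1: Loose dowel pin, plain steel, round, 10 mm diameter, 80 mm long, 49 g, smooth (friction about 0.3); origin at its middle on the axis, own x along the pin. At first one of three lying askew across the crests (axis 21 mm above the tray's origin).
- pin2: Loose dowel pin, plain steel, round, 10 mm diameter, 80 mm long, 49 g, smooth (friction about 0.3); origin at its middle on the axis, own x along the pin. At first one of three lying askew across the crests (axis 21 mm above the tray's origin).
- pin3: Loose dowel pin, plain steel, round, 10 mm diameter, 80 mm long, 49 g, smooth (friction about 0.3); origin at its middle on the axis, own x along the pin. At first one of three lying askew across the crests (axis 21 mm above the tray's origin).
- pin4: Loose dowel pin, plain steel, round, 10 mm diameter, 80 mm long, 49 g, smooth (friction about 0.3); origin at its middle on the axis, own x along the pin. At first one of two lying crosswise on top of those three (axis 31 mm above the tray's origin).
- pin5: Loose dowel pin, plain steel, round, 10 mm diameter, 80 mm long, 49 g, smooth (friction about 0.3); origin at its middle on the axis, own x along the pin. At first one of two lying crosswise on top of those three (axis 31 mm above the tray's origin).
- solder_wick: Bystander: yellow reel of solder wick, 50 x 71 x 9 mm, lying to the right of the stand.
- screwdriver_red: Bystander: small screwdriver with red handle, 121 mm long, lying near the robot.
- marker: Bystander: dark marker pen, 122 mm long, lying behind the tray.
- eraser: Bystander: eraser, 19 x 42 x 12 mm, lying to the right.

How it is judged:
By the outcome, as a careful person would: the job done as asked, in the order asked, and still so for the second after the job is handed in, with the robot touching nothing.
It also fails if it takes over 67 s, if anything falls off the work surface, if the arm or the gripper's body presses on something with over 40 N, if the wrist force passes 120 N, or if a joint passes its speed limit or range.

## Robot

A 6-joint arm with a two-finger parallel gripper is mounted at the origin on a cart in front of the work surface, level with it; the furniture and walls round the work are solid. World frame = base frame: x ahead of the robot, y to its left, z up, the work surface at z = 0. Lengths are in m, angles in rad, forces in N, time in s.
With the tool pointing down it reaches from about 0.225 to 0.875 m from the base axis. Payload 3.4 kg.
Tool frame: the origin (TCP) lies at the very end of the fingers, on their centre line; the grasp point (between the pads) lies behind it (manip.grasp_offset is the z of the grasp point in the tool frame, in m); z points along the fingers, y is the line along which they close (so a half turn about z gives the same grasp; the last joint's range is limited). The gripper opens to 85 mm and grips with 20 to 120 N. Pads are 22 mm wide; open, the fingers measure 114 mm over their backs; the gripper's body (76 mm by 85 mm) begins 54 mm behind the grasp point. The pads swing forward as they close: fully open they stand 13 mm farther back than shut.
Start: joints at [0.991, 0.276, 1.505, -0, 1.361, -0.121], TCP at [0.255, 0.516, 0.231] pointing down, gripper open.
Joint ranges: [-2.89, 2.89], [-0.75, 2.08], [0.22, 2.7], [-1.18, 4.32], [0.11, 2.71], [-2.7, 2.7]. Speed limits (rad/s): [2.57, 2.57, 3.14, 3.14, 3.14, 3.14].

## Interface

Orientations are given as a unit quaternion [w, x, y, z].
In Python, from rig import manip gives the robot as it stands.
- The arm moves only by the shell command python3 -m pendant 'ROWS' [FORCE]. ROWS is JSON, a list of rows, each an object of numbers: "dx", "dy", "dz": the shift along the tool's x, y, z in m; "rx", "ry", "rz": the turn, a rotation vector about the tool's x, y, z in degrees; "hand": the finger opening in m, from 0 to 0.0854. In form: [{"dx": .., "dy": .., "dz": .., "rx": .., "ry": .., "rz": .., "hand": ..}, ...]. A call has 1 to 12 rows; each row shifts and turns the commanded pose from where the row before left it, along the tool's axes as they then stand; what a row does not reach is not made up. A row lasts 1/12 s, in which the tool goes at most 41.7 mm and 7.16 degrees, less where a joint would pass 70% of its speed; a pose out of reach is approached as far as the arm can. A call is refused whole if a number of a shift passes 0.0417 or a number of a turn 7.16, either way. A call with a gripper value outside its range is refused whole. The fingers move at their own pace and stop on an object; FORCE is the grip in N (left out, the last holds). Time passes only in rows, so rows that do not move let the fingers close. It gives the time, the measured TCP pose, the force, the opening and the grip force at its end, in the units of the state.
- manip.get_state(): the state, without advancing time (a new reading comes with each control period).
- manip.get_image(name): name is "side" or "top"; returns a dict with "frame" (384x512x3 uint8, red, green, blue), "fx", "fy", "cx", "cy" (pixels), "position" and "attitude" of the camera in the world. Camera axes: x right, y up, looking along -z (the intrinsics and any distortion apply to the point x, -y, -z); pixel columns grow to the right and rows downward; lengths in m; the calibration is good to about 2 mm. A picture is of the moment at which its call begins. There is no depth.
- manip.sign_off(): hands the job in; it is judged then, once.
The state is a dict: "clock": time; "qpos": joint angles; "qd": joint speeds; "effort": joint torques, N m; "position": TCP position; "ee_rot": TCP orientation; "contact_force": force on the tool from outside, world axes, zero at the start; "moment": the same for the moment, N m; "width": finger opening in m; "gripper_force": force on a finger pad.
Only numpy, scipy, OpenCV 4.12 (cv2) and the standard library are available. Lean on these libraries where they do the work, as an engineer would, in place of code of your own. Each camera call takes 0.05 s, during which the arm holds its last target. There are 200 camera calls.

## Working session

There is one attempt and no reset: what is moved stays moved. The work goes in short steps, Python scripts to look and compute and a shell command to move; the robot and the scene stay as the last step left them, time stands still between calls to the robot, and variables do not carry over. Pictures are saved under pics/ and viewed, at most 10 in all, crops included, and the job is handed in when it is done.

```bash
ls; mkdir -p pics
python3 - <<'E'
from rig import manip
import cv2,numpy as np
s=manip.get_state();print({k:np.round(v,3) for k,v in s.items()},manip.grasp_offset)
for n in("side","top"):
    d=manip.get_image(n);cv2.imwrite(f"pics/{n}0.png",d["frame"][:,:,::-1]);print({k:v for k,v in d.items() if k!="frame"})
E
```

```text
pics
{'clock': np.float64(0.0), 'qpos': array([ 0.991,  0.277,  1.506,  0.   ,  1.361, -0.121]), 'qd': array([-0.001, -0.001,  0.001,  0.001, -0.002,  0.   ]), 'effort': array([ 1.0000e-03, -4.1678e+01, -2.4581e+01, -0.0000e+00,  1.1000e-02,
        0.0000e+00]), 'position': array([0.254, 0.515, 0.23 ]), 'ee_rot': array([-0.   ,  0.227,  0.974, -0.001]), 'contact_force': array([-0.809, -0.25 , -0.433]), 'moment': array([-0.01 , -0.023, -0.015]), 'gripper_force': np.float64(0.0), 'width': np.float64(0.085)} -0.0187
{'fx': 435.24916262250053, 'fy': 435.24916262250053, 'cx': 255.03621301219997, 'cy': 193.53771463093696, 'position': array([0.13574776, 0.54041882, 0.66099675]), 'attitude': array([-0.26490139, -0.11777861,  0.40656992,  0.86640427])}
{'fx': 430.9545373597449, 'fy': 430.9545373597449, 'cx': 256.64620241032685, 'cy': 197.14805644003732, 'position': array([ 0.3441685 , -0.056343  ,  1.01763774]), 'attitude': array([-0.70069891, -0.06687903,  0.06865058,  0.70699034])}
```

View pics/top0.png

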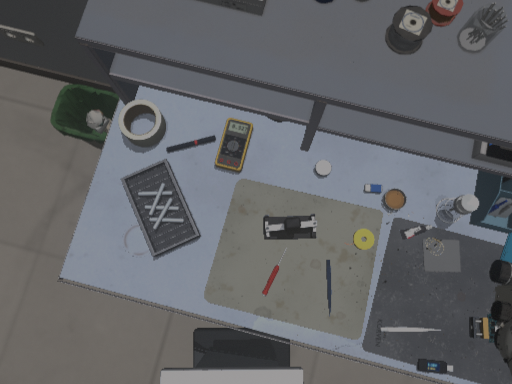

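View pics/side0.png

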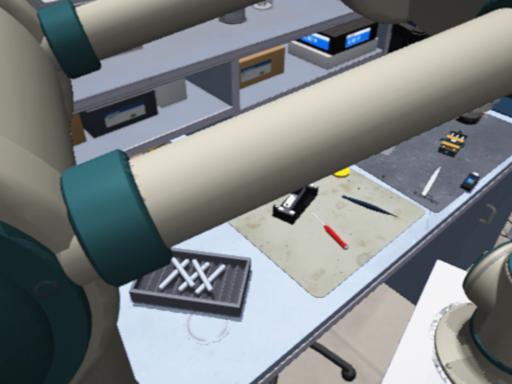

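The top view shows the tray at about (160,207), rotated, with the pins in its middle. The rake on its stand is at (290,227) and the screwdriver at (275,275). The arm isn't visible in the top view. The side view shows the same objects, partly hidden by the arm.

Run:
```python
import cv2,numpy as np
a=cv2.imread("pics/top0.png")
l=cv2.resize(a[150:265,110:210],(400,460),interpolation=cv2.INTER_CUBIC)
r=cv2.resize(a[205:251,250:330],(400,230),interpolation=cv2.INTER_CUBIC)
o=np.zeros((460,800,3),np.uint8);o[:,:400]=l;o[:230,400:]=r
b=cv2.imread("pics/side0.png");o[230:,400:]=cv2.resize(b[170:228,262:362],(400,230),interpolation=cv2.INTER_CUBIC)
cv2.imwrite("pics/z0.png",o)
```

```text
(no output)
```

View pics/z0.png

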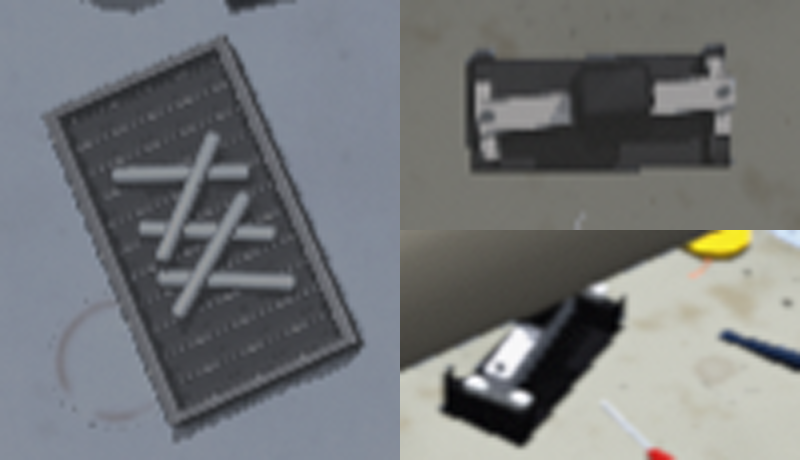

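The zoom shows the five pins: three lie roughly level and two cross them, all in the middle third of the tray. The tray rim's outer corners are at crop positions (225,38), (45,118), (178,425) and (360,345). The bar's end screws are at (487,117) and (722,92), so the rake sits slightly turned in the stand.

```bash
cat > h.py <<'E'
import cv2,numpy as np
from scipy.spatial.transform import Rotation as R
from rig import manip
def cam(n):
    d=manip.get_image(n);q=d["attitude"];d["R"]=R.from_quat([q[1],q[2],q[3],q[0]]).as_matrix();return d
def ray(d,p,z):
    p=np.atleast_2d(p).astype(float)
    v=np.c_[(p[:,0]-d["cx"])/d["fx"],-(p[:,1]-d["cy"])/d["fy"],-np.ones(len(p))]@d["R"].T
    return d["position"]+v*((z-d["position"][2])/v[:,2])[:,None]
def proj(d,P):
    c=(np.atleast_2d(P)-d["position"])@d["R"]
    return np.c_[d["cx"]-d["fx"]*c[:,0]/c[:,2],d["cy"]+d["fy"]*c[:,1]/c[:,2]]
def rect(d,m,z):
    k,_=cv2.findContours(m.astype(np.uint8),0,1);k=max(k,key=cv2.contourArea)[:,0]
    w=ray(d,k,z)[:,:2]*1e3;return cv2.minAreaRect(w.astype(np.float32)),k
E
python3 - <<'E'
from h import *
d=cam("top");f=d["frame"].astype(int);g=f.mean(2)
print("TCP px",proj(d,manip.get_state()["position"]))
# tray outer corners
c=(np.array([[225,38],[45,118],[178,425],[360,345]])+.5)/4-.5+[110,150]
w=ray(d,c,.0316)[:,:2]*1e3;print("corners",w.round(1),np.linalg.norm(w-np.roll(w,-1,0),axis=1).round(1),w.mean(0))
m=np.zeros(g.shape,bool);m[155:262,115:206]=1
print("bench",np.median(g[150:265,110:210]), [int(x) for x in g[205,115:206]])
s=f.max(2)-f.min(2)
for t in(110,120,130):
    mm=cv2.morphologyEx((m&(g<t)).astype(np.uint8),cv2.MORPH_CLOSE,np.ones((5,5)))
    print(t,rect(d,mm,.0316)[0])
# rake bar & runners
m[:]=0;m[205:251,250:330]=1
sc=(np.array([[487-400,117],[722-400,92]])+.5)/5-.5+[250,205]
w=ray(d,sc,.044)[:,:2]*1e3;print("screws",w,np.linalg.norm(w[0]-w[1]),w.mean(0),np.degrees(np.arctan2(*(w[0]-w[1])[::-1])))
mm=m&(g>150);mm2=cv2.morphologyEx(mm.astype(np.uint8),cv2.MORPH_CLOSE,np.ones((25,25)))
print("bar",rect(d,mm2,.04)[0])
mm=m&(g<60);print("dark(stand)",rect(d,cv2.morphologyEx((m&((g<75)|(g>150))).astype(np.uint8),cv2.MORPH_CLOSE,np.ones((9,9))),.028)[0])
h=m&(g<55);hh=(np.array([[579,110],[582,68],[648,66],[650,110]])-[400,0]+.5)/5-.5+[250,205]
w=ray(d,hh,.094)[:,:2]*1e3;print("handle",w,w.mean(0))
E
```

```text
TCP px [[-70.49504655 336.19386093]]
corners [[629.5 154.6]
 [581.7 258.8]
 [402.1 174.2]
 [446.6  71.7]] [114.6 198.6 111.8 200.8] [514.96733471 164.83944602]
bench 138.33333333333334 [138, 137, 136, 137, 138, 138, 139, 138, 138, 139, 139, 139, 140, 140, 140, 140, 97, 97, 103, 108, 64, 50, 72, 77, 68, 80, 67, 67, 68, 72, 107, 111, 107, 104, 104, 104, 98, 116, 147, 147, 117, 75, 84, 92, 93, 94, 96, 96, 95, 82, 112, 143, 146, 127, 91, 58, 64, 76, 68, 84, 82, 69, 68, 68, 67, 68, 62, 58, 103, 107, 114, 77, 72, 117, 137, 140, 140, 141, 139, 140, 140, 140, 140, 139, 139, 140, 141, 140, 141, 140, 140]
110 ((513.0228881835938, 164.26756286621094), (209.86534118652344, 120.21106719970703), 24.25251007080078)
120 ((512.3809814453125, 163.77145385742188), (211.446044921875, 122.00825500488281), 24.388996124267578)
130 ((503.4789733886719, 186.54388427734375), (213.63470458984375, 172.64276123046875), 24.175220489501953)
screws [[ 461.83865838  -82.51594815]
 [ 472.31750529 -189.62173671]] 107.61717415916142 [ 467.07808184 -136.06884243] 95.58783038657525
bar ((466.6427917480469, -137.85702514648438), (30.131961822509766, 113.81637573242188), 5.56723690032959)
dark(stand) ((466.4044494628906, -134.82711791992188), (54.44987869262695, 123.36569213867188), 1.9024319648742676)
handle [[ 458.47400629 -120.86472737]
 [ 476.72670027 -122.56137863]
 [ 477.34682955 -151.14171973]
 [ 458.20184986 -151.46907963]] [ 467.68734649 -136.50922634]
```

Run:
```python
from h import *
from scipy.ndimage import map_coordinates
d=cam("top");g=d["frame"].astype(float).mean(2)
C=np.array([514.5,164.8])/1e3;a=np.radians(24.4);ux=np.array([np.cos(a),np.sin(a)]);uy=np.array([-ux[1],ux[0]])
def prof(pts): 
    P=proj(d,np.c_[pts,np.full(len(pts),.0316)]);return map_coordinates(g,[P[:,1],P[:,0]],order=1)
t=np.arange(-66,67)/1e3
for nm,lo,hi in(("near",-.085,-.045),("far",.045,.085)):
    o=np.arange(lo,hi,.001);p=np.array([prof(C+np.outer(o,ux)+v*uy).mean() for v in t])
    for sg in(-1,1):
        k=[i for i in range(len(t)) if 44<=sg*t[i]*1e3<=66];print(nm,"y",int(sg),[(int(round(t[i]*1e3)),int(p[i])) for i in k])
t=np.arange(-110,111)/1e3;o=np.arange(-.04,.04,.001);p=np.array([prof(C+np.outer(o,uy)+v*ux).mean() for v in t])
for sg in(-1,1): print("x",sg,[(int(round(t[i]*1e3)),int(p[i])) for i in range(len(t)) if 88<=sg*t[i]*1e3<=108])
```

```text
near y -1 [(-66, 141), (-65, 141), (-64, 140), (-63, 139), (-62, 134), (-61, 125), (-60, 112), (-59, 93), (-58, 78), (-57, 77), (-56, 91), (-55, 106), (-54, 111), (-53, 110), (-52, 106), (-51, 101), (-50, 91), (-49, 75), (-48, 63), (-47, 61), (-46, 64), (-45, 68), (-44, 70)]
near y 1 [(44, 68), (45, 66), (46, 64), (47, 60), (48, 56), (49, 55), (50, 60), (51, 72), (52, 89), (53, 103), (54, 108), (55, 106), (56, 103), (57, 101), (58, 100), (59, 102), (60, 112), (61, 129), (62, 139), (63, 142), (64, 142), (65, 142), (66, 142)]
far y -1 [(-66, 140), (-65, 140), (-64, 140), (-63, 138), (-62, 133), (-61, 124), (-60, 108), (-59, 88), (-58, 75), (-57, 78), (-56, 92), (-55, 103), (-54, 106), (-53, 105), (-52, 101), (-51, 96), (-50, 85), (-49, 71), (-48, 62), (-47, 62), (-46, 65), (-45, 68), (-44, 70)]
far y 1 [(44, 70), (45, 69), (46, 65), (47, 60), (48, 56), (49, 55), (50, 61), (51, 73), (52, 89), (53, 100), (54, 103), (55, 101), (56, 99), (57, 98), (58, 97), (59, 102), (60, 114), (61, 129), (62, 137), (63, 139), (64, 139), (65, 139), (66, 139)]
x -1 [(-108, 131), (-107, 120), (-106, 109), (-105, 97), (-104, 87), (-103, 78), (-102, 69), (-101, 60), (-100, 54), (-99, 53), (-98, 61), (-97, 78), (-96, 93), (-95, 101), (-94, 103), (-93, 98), (-92, 88), (-91, 80), (-90, 74), (-89, 72), (-88, 71)]
x 1 [(88, 66), (89, 64), (90, 62), (91, 59), (92, 55), (93, 52), (94, 49), (95, 48), (96, 51), (97, 62), (98, 78), (99, 91), (100, 98), (101, 102), (102, 107), (103, 115), (104, 124), (105, 132), (106, 137), (107, 140), (108, 141)]
```

```bash
python3 -m pendant '[{"dx":0.02,"rz":3},{"dx":0.025,"dy":-0.02,"rz":0},{"dx":0,"dy":0}]'
python3 - <<'E'
from h import *
print(R.from_quat(np.roll(manip.get_state()["ee_rot"],-1)).as_matrix().round(3))
E
```

```text
[[-0.897  0.443 -0.001]
 [ 0.443  0.897 -0.001]
 [ 0.    -0.001 -1.   ]]invalid input
```

```bash
python3 -m pendant '[{"dx":0.0,"dy":-0.04,"dz":0.0,"rx":0.0,"ry":0.0,"rz":5.0,"hand":0.0854}]'; python3 -m pendant '[{"dy":-0.04,"rz":5.0}]';  python3 -m pendant '[{"dy":-0.04}]' 40
```

```text
clock: 0.28
position: [0.2404, 0.4849, 0.23]
ee_rot: [0.001, 0.27, 0.963, 0.003]
contact_force: [-0.1, 0.0, 0.9]
width: 0.0853
gripper_force: 0.0invalid input
invalid input
```

```bash
python3 -m pendant '[{"dx":0,"dy":0,"dz":0,"rx":0,"ry":0,"rz":6.625,"hand":0.0854},{"dx":0,"dy":0,"dz":0,"rx":0,"ry":0,"rz":6.625,"hand":0.0854},{"dx":0,"dy":0,"dz":0,"rx":0,"ry":0,"rz":6.625,"hand":0.0854},{"dx":0,"dy":0,"dz":0,"rx":0,"ry":0,"rz":6.625,"hand":0.0854},{"dx":0,"dy":0,"dz":0,"rx":0,"ry":0,"rz":6.625,"hand":0.0854},{"dx":0,"dy":0,"dz":0,"rx":0,"ry":0,"rz":6.625,"hand":0.0854},{"dx":0,"dy":0,"dz":0,"rx":0,"ry":0,"rz":6.625,"hand":0.0854},{"dx":0,"dy":0,"dz":0,"rx":0,"ry":0,"rz":6.625,"hand":0.0854}]' 40
python3 -m pendant '[{"dx":-0.035,"dy":0.0094,"dz":0,"rx":0,"ry":0,"rz":0,"hand":0.0854},{"dx":-0.035,"dy":0.0094,"dz":0,"rx":0,"ry":0,"rz":0,"hand":0.0854},{"dx":-0.035,"dy":0.0094,"dz":0,"rx":0,"ry":0,"rz":0,"hand":0.0854},{"dx":-0.035,"dy":0.0094,"dz":0,"rx":0,"ry":0,"rz":0,"hand":0.0854},{"dx":-0.035,"dy":0.0094,"dz":0,"rx":0,"ry":0,"rz":0,"hand":0.0854},{"dx":-0.035,"dy":0.0094,"dz":0,"rx":0,"ry":0,"rz":0,"hand":0.0854},{"dx":-0.035,"dy":0.0094,"dz":0,"rx":0,"ry":0,"rz":0,"hand":0.0854},{"dx":-0.035,"dy":0.0094,"dz":0,"rx":0,"ry":0,"rz":0,"hand":0.0854},{"dx":-0.035,"dy":0.0094,"dz":0,"rx":0,"ry":0,"rz":0,"hand":0.0854},{"dx":-0.035,"dy":0.0094,"dz":0,"rx":0,"ry":0,"rz":0,"hand":0.0854},{"dx":-0.035,"dy":0.0094,"dz":0,"rx":0,"ry":0,"rz":0,"hand":0.0854},{"dx":-0.035,"dy":0.0094,"dz":0,"rx":0,"ry":0,"rz":0,"hand":0.0854}]'
python3 -m pendant '[{"dx":-0.035,"dy":0.0094,"dz":0,"rx":0,"ry":0,"rz":0,"hand":0.0854},{"dx":-0.035,"dy":0.0094,"dz":0,"rx":0,"ry":0,"rz":0,"hand":0.0854},{"dx":-0.035,"dy":0.0094,"dz":0,"rx":0,"ry":0,"rz":0,"hand":0.0854},{"dx":-0.035,"dy":0.0094,"dz":0,"rx":0,"ry":0,"rz":0,"hand":0.0854},{"dx":-0.035,"dy":0.0094,"dz":0,"rx":0,"ry":0,"rz":0,"hand":0.0854},{"dx":0,"dy":0,"dz":0,"rx":0,"ry":0,"rz":0,"hand":0.0854},{"dx":0,"dy":0,"dz":0,"rx":0,"ry":0,"rz":0,"hand":0.0854}]'
cat >> h.py <<'E'
def go(x,y,z,al):
    "remaining shift in tool axes (mm) and rz (deg) to target, al=world yaw of tool y; apply turn after shift"
    s=manip.get_state();q=s["ee_rot"];M=R.from_quat([q[1],q[2],q[3],q[0]]).as_matrix()
    e=(np.array([x,y,z])-np.array(s["position"])*1e3)@M
    a=np.degrees(np.arctan2(M[1,1],M[0,1]));print("t",round(s["clock"],2),"pos",np.round(np.array(s["position"])*1e3,1),"alpha",round(a,2),"tilt",M[:2,2].round(3),"shift",e.round(1),"rz",round(a-al,2),"F",np.round(s["contact_force"],1),"w",round(s["width"],4))
E
python3 -c "
from h import *
go(467.2,-136.3,56,5.57)"
```

```text
clock: 0.95
position: [0.2368, 0.4795, 0.2311]
ee_rot: [0.0, 0.673, 0.74, -0.0]
contact_force: [-0.3, 0.1, 0.4]
width: 0.0855
gripper_force: 0.0
clock: 1.95
position: [0.3911, 0.0713, 0.2314]
ee_rot: [0.0, 0.671, 0.741, 0.0]
contact_force: [-0.0, 0.2, -0.3]
width: 0.0855
gripper_force: 0.0
clock: 2.53
position: [0.4555, -0.098, 0.2308]
ee_rot: [-0.0, 0.672, 0.74, -0.0]
contact_force: [-0.2, 0.4, 0.1]
width: 0.0856
gripper_force: 0.0
t 2.53 pos [455.5 -98.  230.8] alpha 5.51 tilt [-0.001  0.001] shift [-39.4   8.1 174.8] rz -0.06 F [-0.2  0.4  0.1] w 0.0856
```

```bash
python3 -m pendant '[{"dx":-0.0194,"dy":0.004,"dz":0.03,"rx":0,"ry":0,"rz":0,"hand":0.0854},{"dx":-0.02,"dy":0.0041,"dz":0.03,"rx":0,"ry":0,"rz":0,"hand":0.0854},{"dx":0,"dy":0,"dz":0.03,"rx":0,"ry":0,"rz":0,"hand":0.0854},{"dx":0,"dy":0,"dz":0.02,"rx":0,"ry":0,"rz":0,"hand":0.0854},{"dx":0,"dy":0,"dz":0,"rx":0,"ry":0,"rz":0,"hand":0.0854},{"dx":0,"dy":0,"dz":0,"rx":0,"ry":0,"rz":0,"hand":0.0854}]'
python3 - <<'E'
from h import *
go(467.2,-136.3,56,5.57)
t=cam("top");s=cam("side")
o=np.zeros((500,800,3),np.uint8)
f=t["frame"][190:265,230:350];o[:,:]=cv2.resize(f,(800,500),interpolation=cv2.INTER_CUBIC);cv2.imwrite("pics/t1.png",o[:,:,::-1])
f=s["frame"][130:280,120:360];cv2.imwrite("pics/s1.png",cv2.resize(f,(800,500),interpolation=cv2.INTER_CUBIC)[:,:,::-1])
E
```

```text
clock: 3.03
position: [0.4661, -0.1333, 0.1208]
ee_rot: [-0.002, 0.671, 0.742, -0.0]
contact_force: [0.6, 0.4, -0.4]
width: 0.0855
gripper_force: 0.0
t 3.03 pos [ 466.1 -133.3  120.8] alpha 5.78 tilt [-0.003  0.002] shift [-3.2  0.9 64.8] rz 0.21 F [ 0.6  0.4 -0.4] w 0.0855
```

View pics/s1.png

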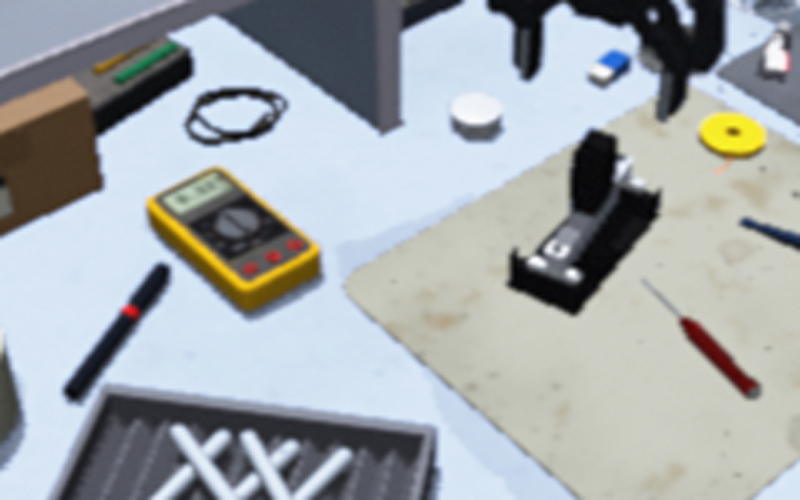

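The side view shows the handle at crop (595,165), with its top at (602,138). The finger tips are at (527,70) and (668,112). I'll compare these with projections of my estimates.

Run:
```python
from h import *
s=cam("side")
def pc(P): return ((proj(s,np.array(P)/1e3)-[120,130])*[800/240,500/150]).round(0).tolist()
a=np.radians(5.57);ux=np.array([np.cos(a),np.sin(a),0]);uy=np.array([-ux[1],ux[0],0])
O=np.array([467.2,-136.3,22])
print("handle top corners",pc([O+i*12*ux+j*17*uy+[0,0,72] for i in(-1,1) for j in(-1,1)]))
print("handle bottom",pc([O+i*12*ux+j*17*uy+[0,0,28] for i in(-1,1) for j in(-1,1)]))
print("runner ends +y",pc([O+i*18*ux+54*uy+[0,0,10] for i in(-1,1)]))
T=np.array([466.1,-133.3,120.8]);print("tips",pc([T+i*43*ux+[0,0,13] for i in(-1,1)]))
```

```text
handle top corners [[622.0, 136.0], [601.0, 164.0], [588.0, 125.0], [567.0, 153.0]]
handle bottom [[616.0, 188.0], [596.0, 217.0], [583.0, 178.0], [562.0, 206.0]]
runner ends +y [[579.0, 274.0], [529.0, 256.0]]
tips [[663.0, 116.0], [537.0, 78.0]]
```

View pics/t1.png

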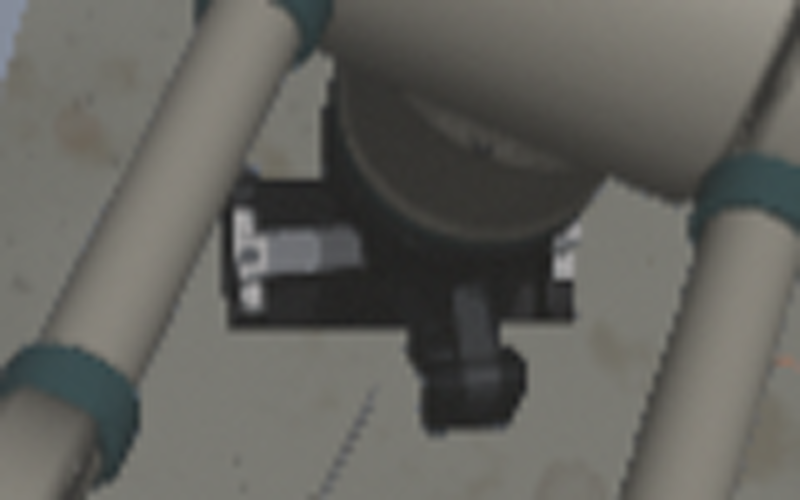

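The top view confirms the gripper is over the stand, and the projections agree with the pictures to about 2 mm. I'll go down and grip.

```bash
python3 -m pendant '[{"dx":0,"dy":0.0,"dz":0.02,"rx":0,"ry":0,"rz":0,"hand":0.0854},{"dx":0,"dy":0,"dz":0.02,"rx":0,"ry":0,"rz":0,"hand":0.0854},{"dx":0,"dy":0,"dz":0.014,"rx":0,"ry":0,"rz":0,"hand":0.0854},{"dx":0,"dy":0,"dz":0.01,"rx":0,"ry":0,"rz":0,"hand":0.0854},{"dx":0,"dy":0,"dz":0,"rx":0,"ry":0,"rz":0,"hand":0.0854},{"dx":0,"dy":0,"dz":0,"rx":0,"ry":0,"rz":0,"hand":0.0854}]'
python3 -c "
from h import *
go(467.2,-136.3,56,5.57)"
```

```text
clock: 3.68
position: [0.4679, -0.1349, 0.0583]
ee_rot: [0.001, 0.671, 0.742, 0.0]
contact_force: [0.0, 0.0, 0.2]
width: 0.086
gripper_force: 0.0
t 3.68 pos [ 467.9 -134.9   58.3] alpha 5.73 tilt [ 0.002 -0.001] shift [-1.3 -0.9  2.3] rz 0.16 F [0.  0.  0.2] w 0.086
```

```bash
python3 -m pendant '[{"dx":-0.001,"dy":0,"dz":0.002,"rx":0,"ry":0,"rz":0,"hand":0.034},{"dx":0,"dy":0,"dz":0,"rx":0,"ry":0,"rz":0,"hand":0.034},{"dx":0,"dy":0,"dz":0,"rx":0,"ry":0,"rz":0,"hand":0.034},{"dx":0,"dy":0,"dz":0,"rx":0,"ry":0,"rz":0,"hand":0.034},{"dx":0,"dy":0,"dz":0,"rx":0,"ry":0,"rz":0,"hand":0.034},{"dx":0,"dy":0,"dz":0,"rx":0,"ry":0,"rz":0,"hand":0.034}]' 30
python3 -m pendant '[{"dx":0,"dy":0,"dz":0,"rx":0,"ry":0,"rz":0,"hand":0.015},{"dx":0,"dy":0,"dz":0,"rx":0,"ry":0,"rz":0,"hand":0.015},{"dx":0,"dy":0,"dz":0,"rx":0,"ry":0,"rz":0,"hand":0.015},{"dx":0,"dy":0,"dz":0,"rx":0,"ry":0,"rz":0,"hand":0.015}]' 70
python3 -c "
from h import *
go(467.2,-136.3,56,5.57);print(manip.get_state()['gripper_force'])"
```

```text
clock: 4.18
position: [0.4674, -0.1359, 0.0555]
ee_rot: [0.0, 0.671, 0.741, 0.0]
contact_force: [-0.1, 0.1, 0.4]
width: 0.0341
gripper_force: 0.0
clock: 4.52
position: [0.4673, -0.1358, 0.0555]
ee_rot: [0.0, 0.671, 0.741, 0.0]
contact_force: [-1.3, 0.3, 3.0]
width: 0.0231
gripper_force: 68.7
t 4.52 pos [ 467.3 -135.8   55.5] alpha 5.72 tilt [ 0. -0.] shift [-0.5 -0.1 -0.5] rz 0.15 F [-1.3  0.3  3. ] w 0.0231
68.65608215332031
```

```bash
python3 -m pendant '[{"dx":0,"dy":0,"dz":-0.01,"rx":0,"ry":0,"rz":0,"hand":0.015},{"dx":0,"dy":0,"dz":-0.015,"rx":0,"ry":0,"rz":0,"hand":0.015},{"dx":0,"dy":0,"dz":-0.02,"rx":0,"ry":0,"rz":0,"hand":0.015},{"dx":0,"dy":0,"dz":-0.03,"rx":0,"ry":0,"rz":0,"hand":0.015},{"dx":0,"dy":0,"dz":-0.025,"rx":0,"ry":0,"rz":0,"hand":0.015},{"dx":0.015,"dy":0,"dz":0,"rx":0,"ry":0,"rz":0,"hand":0.015}]'
python3 -m pendant '[{"dx":0.032,"dy":-0.0002,"dz":0,"rx":0,"ry":0,"rz":0,"hand":0.015},{"dx":0.032,"dy":-0.0002,"dz":0,"rx":0,"ry":0,"rz":0,"hand":0.015},{"dx":0.032,"dy":-0.0002,"dz":0,"rx":0,"ry":0,"rz":0,"hand":0.015},{"dx":0.032,"dy":-0.0002,"dz":0,"rx":0,"ry":0,"rz":0,"hand":0.015},{"dx":0.032,"dy":-0.0002,"dz":0,"rx":0,"ry":0,"rz":0,"hand":0.015},{"dx":0.032,"dy":-0.0002,"dz":0,"rx":0,"ry":0,"rz":0,"hand":0.015},{"dx":0.032,"dy":-0.0002,"dz":0,"rx":0,"ry":0,"rz":0,"hand":0.015},{"dx":0.03,"dy":-0.0002,"dz":0,"rx":0,"ry":0,"rz":0,"hand":0.015},{"dx":0,"dy":0,"dz":0,"rx":0,"ry":0,"rz":-6.22,"hand":0.015},{"dx":0,"dy":0,"dz":0,"rx":0,"ry":0,"rz":-6.22,"hand":0.015},{"dx":0,"dy":0,"dz":0,"rx":0,"ry":0,"rz":-6.22,"hand":0.015},{"dx":0,"dy":0,"dz":0,"rx":0,"ry":0,"rz":0,"hand":0.015}]'
python3 - <<'E'
from h import *
go(439.1,132.0,31.6+33.5,24.4)
t=cam("top");s=cam("side")
f=t["frame"][140:270,100:230];a=cv2.resize(f,(400,400),interpolation=cv2.INTER_CUBIC)
f=s["frame"][200:350,100:300];b=cv2.resize(f,(400,300),interpolation=cv2.INTER_CUBIC);b=np.vstack([b,np.zeros((100,400,3),np.uint8)])
cv2.imwrite("pics/c2.png",np.hstack([a,b])[:,:,::-1])
E
```

```text
clock: 5.02
position: [0.4697, -0.1241, 0.1597]
ee_rot: [0.006, 0.672, 0.741, 0.001]
contact_force: [1.3, -0.7, -1.2]
width: 0.0233
gripper_force: 69.0
clock: 6.02
position: [0.4383, 0.132, 0.1546]
ee_rot: [-0.001, 0.541, 0.841, -0.0]
contact_force: [-0.6, -0.8, -3.1]
width: 0.0233
gripper_force: 68.8
t 6.02 pos [438.3 132.  154.6] alpha 24.52 tilt [-0.001 -0.   ] shift [-0.4  0.9 89.5] rz 0.12 F [-0.6 -0.8 -3.1] w 0.0233
```

View pics/c2.png

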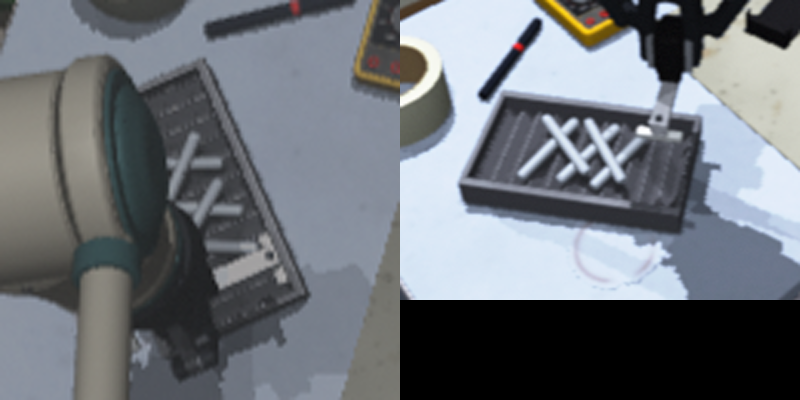

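The rake is held level over the tray's near end, and the pins are clear of it. I'll lower it to 8 mm above the rims and make the high pass first.

```bash
python3 -m pendant '[{"dx":0,"dy":0.0005,"dz":0.025,"rx":0,"ry":0,"rz":0,"hand":0.015},{"dx":0,"dy":0,"dz":0.025,"rx":0,"ry":0,"rz":0,"hand":0.015},{"dx":0,"dy":0,"dz":0.018,"rx":0,"ry":0,"rz":0,"hand":0.015},{"dx":0,"dy":0,"dz":0.012,"rx":0,"ry":0,"rz":0,"hand":0.015},{"dx":0,"dy":0,"dz":0,"rx":0,"ry":0,"rz":0,"hand":0.015},{"dx":0,"dy":0,"dz":0,"rx":0,"ry":0,"rz":0,"hand":0.015}]'
python3 -c "
from h import *
go(439.1,132.0,31.6+33.5+8,24.4)"
python3 -m pendant '[{"dx":0,"dy":0.01,"dz":0,"rx":0,"ry":0,"rz":0,"hand":0.015},{"dx":0,"dy":0.01,"dz":0,"rx":0,"ry":0,"rz":0,"hand":0.015},{"dx":0,"dy":0.01,"dz":0,"rx":0,"ry":0,"rz":0,"hand":0.015},{"dx":0,"dy":0.008,"dz":0,"rx":0,"ry":0,"rz":0,"hand":0.015},{"dx":0,"dy":0.008,"dz":0,"rx":0,"ry":0,"rz":0,"hand":0.015},{"dx":0,"dy":0.008,"dz":0,"rx":0,"ry":0,"rz":0,"hand":0.015}]'
python3 -m pendant '[{"dx":0,"dy":0.008,"dz":0,"rx":0,"ry":0,"rz":0,"hand":0.015},{"dx":0,"dy":0.008,"dz":0,"rx":0,"ry":0,"rz":0,"hand":0.015},{"dx":0,"dy":0.008,"dz":0,"rx":0,"ry":0,"rz":0,"hand":0.015}]'
python3 -c "
from h import *
go(439.1,132.0,31.6+33.5+8,24.4)"
```

```text
clock: 6.62
position: [0.439, 0.1316, 0.0749]
ee_rot: [-0.001, 0.543, 0.84, -0.001]
contact_force: [0.1, 0.1, -2.7]
width: 0.0233
gripper_force: 68.9
t 6.62 pos [439.  131.6  74.9] alpha 24.26 tilt [-0.002 -0.   ] shift [0.3 0.3 1.8] rz -0.14 F [ 0.1  0.1 -2.7] w 0.0233
clock: 7.12
position: [0.4897, 0.1547, 0.0756]
ee_rot: [0.0, 0.542, 0.84, 0.0]
contact_force: [0.3, -0.0, -0.6]
width: 0.0234
gripper_force: 68.9
clock: 7.37
position: [0.5109, 0.1643, 0.0753]
ee_rot: [-0.0, 0.542, 0.84, -0.0]
contact_force: [-0.4, -1.6, -0.4]
width: 0.0231
gripper_force: 69.1
t 7.37 pos [510.9 164.3  75.3] alpha 24.38 tilt [-0. -0.] shift [  0.3 -78.7   2.3] rz -0.02 F [-0.4 -1.6 -0.4] w 0.0231
```

```bash
python3 -m pendant '[{"dx":0,"dy":0.008,"dz":0,"rx":0,"ry":0,"rz":0,"hand":0.015},{"dx":0,"dy":0.008,"dz":0,"rx":0,"ry":0,"rz":0,"hand":0.015},{"dx":0,"dy":0.008,"dz":0,"rx":0,"ry":0,"rz":0,"hand":0.015}]'
python3 -m pendant '[{"dx":0,"dy":0.008,"dz":0,"rx":0,"ry":0,"rz":0,"hand":0.015},{"dx":0,"dy":0.008,"dz":0,"rx":0,"ry":0,"rz":0,"hand":0.015},{"dx":0,"dy":0.008,"dz":0,"rx":0,"ry":0,"rz":0,"hand":0.015},{"dx":0,"dy":0.008,"dz":0,"rx":0,"ry":0,"rz":0,"hand":0.015},{"dx":0,"dy":0,"dz":0,"rx":0,"ry":0,"rz":0,"hand":0.015}]'
python3 - <<'E'
from h import *
go(439.1,132.0,31.6+33.5,24.4)
t=cam("top");s=cam("side")
f=t["frame"][140:270,100:230];a=cv2.resize(f,(400,400),interpolation=cv2.INTER_CUBIC)
f=s["frame"][220:340,110:270];b=cv2.resize(f,(400,300),interpolation=cv2.INTER_CUBIC);b=np.vstack([b,np.zeros((100,400,3),np.uint8)])
cv2.imwrite("pics/c3.png",np.hstack([a,b])[:,:,::-1])
E
```

```text
clock: 7.62
position: [0.5335, 0.1745, 0.0756]
ee_rot: [0.0, 0.542, 0.84, 0.001]
contact_force: [-0.5, 0.2, -2.2]
width: 0.024
gripper_force: 69.0
clock: 8.03
position: [0.5636, 0.188, 0.0752]
ee_rot: [0.001, 0.542, 0.84, 0.001]
contact_force: [1.1, -0.5, -1.5]
width: 0.0229
gripper_force: 68.9
t 8.03 pos [563.6 188.   75.2] alpha 24.38 tilt [0.002 0.001] shift [   0.4 -136.5    9.8] rz -0.02 F [ 1.1 -0.5 -1.5] w 0.0229
```

View pics/c3.png

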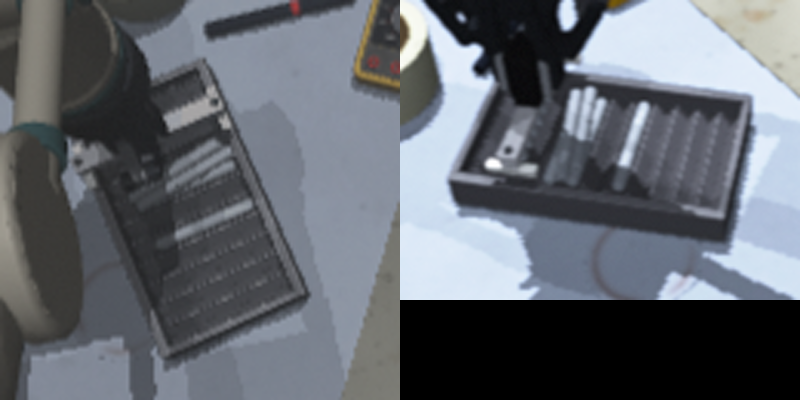

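Four pins are visible behind the rake: one alone in the middle and three close together at about x=+20. One of those may lie on top, and the fifth is hidden. I'll lift the rake clear and look.

```bash
python3 -m pendant '[{"dx":0,"dy":0,"dz":-0.02,"rx":0,"ry":0,"rz":0,"hand":0.015},{"dx":0,"dy":0,"dz":-0.025,"rx":0,"ry":0,"rz":0,"hand":0.015},{"dx":-0.02,"dy":0,"dz":-0.025,"rx":0,"ry":0,"rz":0,"hand":0.015},{"dx":-0.03,"dy":0,"dz":-0.01,"rx":0,"ry":0,"rz":0,"hand":0.015},{"dx":-0.035,"dy":0,"dz":0,"rx":0,"ry":0,"rz":0,"hand":0.015},{"dx":-0.035,"dy":0,"dz":0,"rx":0,"ry":0,"rz":0,"hand":0.015},{"dx":-0.03,"dy":0,"dz":0,"rx":0,"ry":0,"rz":0,"hand":0.015},{"dx":0,"dy":0,"dz":0,"rx":0,"ry":0,"rz":0,"hand":0.015},{"dx":0,"dy":0,"dz":0,"rx":0,"ry":0,"rz":0,"hand":0.015}]'
python3 - <<'E'
from h import *
go(593.9,202.2,31.6+33.5,24.4)
t=cam("top");s=cam("side");cv2.imwrite("pics/top4.png",t["frame"][:,:,::-1])
f=t["frame"][150:260,110:210];a=cv2.resize(f,(400,440),interpolation=cv2.INTER_CUBIC)
f=s["frame"][240:320,125:265];b=cv2.resize(f,(400,229),interpolation=cv2.INTER_CUBIC);b=np.vstack([b,np.zeros((211,400,3),np.uint8)])
cv2.imwrite("pics/c4.png",np.hstack([a,b])[:,:,::-1])
E
```

```text
clock: 8.88
position: [0.6231, 0.0489, 0.155]
ee_rot: [-0.001, 0.543, 0.84, -0.0]
contact_force: [-1.4, 1.3, -2.0]
width: 0.0232
gripper_force: 69.1
t 8.88 pos [623.1  48.9 155. ] alpha 24.2 tilt [-0.001  0.   ] shift [151.7  36.3  90. ] rz -0.2 F [-1.4  1.3 -2. ] w 0.0232
```

View pics/c4.png

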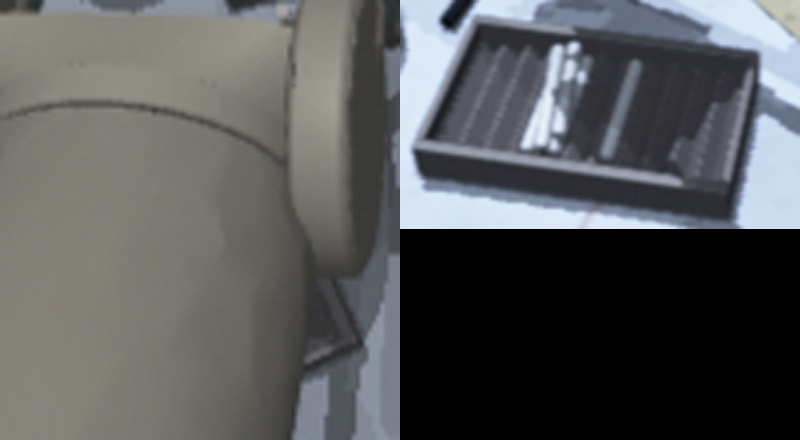

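The rake is clear. The side view shows one pin seated alone at about (620,110) in the crop. Four are bunched at about (555,100), with some on top of others, and the grooves at the far end are empty. I'll come down at tray_far and comb back.

```bash
python3 -m pendant '[{"dx":0.03,"dy":0.007,"dz":0,"rx":0,"ry":0,"rz":0,"hand":0.015},{"dx":0.035,"dy":0.01,"dz":0,"rx":0,"ry":0,"rz":0,"hand":0.015},{"dx":0.035,"dy":0.01,"dz":0,"rx":0,"ry":0,"rz":0,"hand":0.015},{"dx":0.032,"dy":0.009,"dz":0,"rx":0,"ry":0,"rz":0,"hand":0.015},{"dx":0.02,"dy":0,"dz":0.01,"rx":0,"ry":0,"rz":0,"hand":0.015},{"dx":0,"dy":0,"dz":0.025,"rx":0,"ry":0,"rz":0,"hand":0.015},{"dx":0,"dy":0,"dz":0.025,"rx":0,"ry":0,"rz":0,"hand":0.015},{"dx":0,"dy":0,"dz":0.018,"rx":0,"ry":0,"rz":0,"hand":0.015},{"dx":0,"dy":0,"dz":0.006,"rx":0,"ry":0,"rz":0,"hand":0.015},{"dx":0,"dy":0,"dz":0,"rx":0,"ry":0,"rz":0,"hand":0.015},{"dx":0,"dy":0,"dz":0,"rx":0,"ry":0,"rz":0,"hand":0.015}]'
python3 -c "
from h import *
go(593.9,202.2,31.6+33.5,24.4)"
```

```text
clock: 9.9
position: [0.5926, 0.205, 0.0716]
ee_rot: [-0.0, 0.541, 0.841, 0.0]
contact_force: [0.7, -0.0, -0.8]
width: 0.0231
gripper_force: 69.2
t 9.9 pos [592.6 205.   71.6] alpha 24.45 tilt [-0.  0.] shift [-3.1  0.   6.5] rz 0.05 F [ 0.7 -0.  -0.8] w 0.0231
```

```bash
python3 -m pendant '[{"dx":-0.003,"dy":0,"dz":0.002,"rx":0,"ry":0,"rz":0,"hand":0.015},{"dx":0,"dy":0,"dz":0.0025,"rx":0,"ry":0,"rz":0,"hand":0.015},{"dx":0,"dy":0,"dz":0,"rx":0,"ry":0,"rz":0,"hand":0.015}]'
python3 -m pendant '[{"dx":0,"dy":0,"dz":0.001,"rx":0,"ry":0,"rz":0,"hand":0.015},{"dx":0,"dy":0,"dz":0,"rx":0,"ry":0,"rz":0,"hand":0.015}]'
python3 -m pendant '[{"dx":0,"dy":0,"dz":0.0005,"rx":0,"ry":0,"rz":0,"hand":0.015},{"dx":0,"dy":0,"dz":0,"rx":0,"ry":0,"rz":0,"hand":0.015}]'
python3 -c "
from h import *
go(593.9,202.2,31.6+33.5,24.4)"
```

```text
clock: 10.15
position: [0.5943, 0.2011, 0.0665]
ee_rot: [-0.0, 0.542, 0.84, -0.0]
contact_force: [-0.3, -1.0, -2.2]
width: 0.0234
gripper_force: 69.2
clock: 10.32
position: [0.5945, 0.2011, 0.0657]
ee_rot: [-0.0, 0.542, 0.84, -0.0]
contact_force: [0.8, -0.6, -1.6]
width: 0.0232
gripper_force: 69.2
clock: 10.48
position: [0.5946, 0.2011, 0.0653]
ee_rot: [-0.0, 0.542, 0.84, 0.0]
contact_force: [-0.4, 0.5, -1.2]
width: 0.023
gripper_force: 69.2
t 10.48 pos [594.6 201.1  65.3] alpha 24.37 tilt [-0.  0.] shift [ 1.3 -0.2  0.2] rz -0.03 F [-0.4  0.5 -1.2] w 0.023
```

```bash
for i in 1; do
python3 -m pendant '[{"dx":0.0008,"dy":0,"dz":0.0005,"rx":0,"ry":0,"rz":0,"hand":0.015},{"dx":0,"dy":0,"dz":0,"rx":0,"ry":0,"rz":0,"hand":0.015}]' | grep -E "posi|cont"
python3 -m pendant '[{"dx":0,"dy":0,"dz":0.0005,"rx":0,"ry":0,"rz":0,"hand":0.015},{"dx":0,"dy":0,"dz":0,"rx":0,"ry":0,"rz":0,"hand":0.015}]'| grep -E "posi|cont"
python3 -m pendant '[{"dx":0,"dy":0,"dz":0.0003,"rx":0,"ry":0,"rz":0,"hand":0.015},{"dx":0,"dy":0,"dz":0,"rx":0,"ry":0,"rz":0,"hand":0.015}]'| grep -E "posi|cont"; done
```

```text
position: [0.5942, 0.202, 0.0648]
contact_force: [-0.5, -0.3, -2.2]
position: [0.5942, 0.2019, 0.0642]
contact_force: [0.6, 0.2, -1.5]
position: [0.5943, 0.2019, 0.064]
contact_force: [-1.0, -0.1, -1.9]
```

```bash
python3 -m pendant '[{"dx":0,"dy":0,"dz":0.0006,"rx":0,"ry":0,"rz":0,"hand":0.015},{"dx":0,"dy":0,"dz":0,"rx":0,"ry":0,"rz":0,"hand":0.015}]' | grep -E "posi|cont"
python3 -m pendant '[{"dx":0,"dy":0,"dz":0.0004,"rx":0,"ry":0,"rz":0,"hand":0.015},{"dx":0,"dy":0,"dz":0,"rx":0,"ry":0,"rz":0,"hand":0.015}]'| grep -E "posi|cont"
python3 -m pendant '[{"dx":0,"dy":0,"dz":0.0004,"rx":0,"ry":0,"rz":0,"hand":0.015},{"dx":0,"dy":0,"dz":0,"rx":0,"ry":0,"rz":0,"hand":0.015}]'| grep -E "posi|cont"
```

```text
position: [0.5943, 0.2019, 0.0634]
contact_force: [-0.8, -0.4, -1.7]
position: [0.5944, 0.2019, 0.0633]
contact_force: [0.0, 0.1, 0.3]
position: [0.5944, 0.202, 0.0632]
contact_force: [-0.9, 0.1, 2.8]
```

The runners met the rims at TCP z of about 63.3 mm and now press lightly. I'll comb toward -x in short steps, watching the force.

```bash
python3 -m pendant '[{"dx":0,"dy":-0.006,"dz":0,"rx":0,"ry":0,"rz":0,"hand":0.015},{"dx":0,"dy":-0.008,"dz":0,"rx":0,"ry":0,"rz":0,"hand":0.015},{"dx":0,"dy":-0.008,"dz":0,"rx":0,"ry":0,"rz":0,"hand":0.015},{"dx":0,"dy":-0.006,"dz":0,"rx":0,"ry":0,"rz":0,"hand":0.015}]' | grep -E "posi|cont"
python3 -m pendant '[{"dx":0,"dy":-0.005,"dz":0,"rx":0,"ry":0,"rz":0,"hand":0.015},{"dx":0,"dy":-0.005,"dz":0,"rx":0,"ry":0,"rz":0,"hand":0.015}]' | grep -E "posi|cont"
python3 -m pendant '[{"dx":0,"dy":-0.004,"dz":0,"rx":0,"ry":0,"rz":0,"hand":0.015},{"dx":0,"dy":-0.004,"dz":0,"rx":0,"ry":0,"rz":0,"hand":0.015}]' | grep -E "posi|cont"
python3 -m pendant '[{"dx":0,"dy":-0.004,"dz":0,"rx":0,"ry":0,"rz":0,"hand":0.015},{"dx":0,"dy":-0.004,"dz":0,"rx":0,"ry":0,"rz":0,"hand":0.015}]' | grep -E "posi|cont"
python3 -c "
from h import *
go(439.1,132,63.2,24.4)"
```

```text
position: [0.5684, 0.1899, 0.0631]
contact_force: [1.0, 1.2, 2.5]
position: [0.5597, 0.1859, 0.0631]
contact_force: [1.7, 1.3, 3.6]
position: [0.5528, 0.1828, 0.0631]
contact_force: [2.7, 0.9, 5.4]
position: [0.5456, 0.1796, 0.063]
contact_force: [2.4, 0.8, 5.4]
t 12.32 pos [545.6 179.6  63. ] alpha 24.38 tilt [0.002 0.   ] shift [   0.6 -116.6   -0.4] rz -0.02 F [2.4 0.8 5.4] w 0.0235
```

```bash
python3 -m pendant '[{"dx":0,"dy":-0.004,"dz":-0.0002,"rx":0,"ry":0,"rz":0,"hand":0.015},{"dx":0,"dy":-0.004,"dz":0,"rx":0,"ry":0,"rz":0,"hand":0.015}]' | grep -E "posi|cont"
python3 -m pendant '[{"dx":0,"dy":-0.004,"dz":0,"rx":0,"ry":0,"rz":0,"hand":0.015},{"dx":0,"dy":-0.004,"dz":0,"rx":0,"ry":0,"rz":0,"hand":0.015}]' | grep -E "posi|cont"
python3 -m pendant '[{"dx":0,"dy":-0.004,"dz":0,"rx":0,"ry":0,"rz":0,"hand":0.015},{"dx":0,"dy":-0.004,"dz":0,"rx":0,"ry":0,"rz":0,"hand":0.015}]' | grep -E "posi|cont"
python3 -c "
from h import *
go(439.1,132,63.2,24.4)"
```

```text
position: [0.538, 0.1763, 0.063]
contact_force: [2.4, 0.4, 5.2]
position: [0.5304, 0.1728, 0.063]
contact_force: [2.0, 0.5, 5.6]
position: [0.5232, 0.1696, 0.063]
contact_force: [2.0, 1.1, 6.2]
t 12.82 pos [523.2 169.6  63. ] alpha 24.38 tilt [0.001 0.   ] shift [  0.5 -92.1  -0.3] rz -0.02 F [2.  1.1 6.2] w 0.0232
```

```bash
python3 -m pendant '[{"dx":0,"dy":-0.004,"dz":-0.0003,"rx":0,"ry":0,"rz":0,"hand":0.015},{"dx":0,"dy":-0.005,"dz":0,"rx":0,"ry":0,"rz":0,"hand":0.015}]' | grep -E "posi|cont"
python3 -m pendant '[{"dx":0,"dy":-0.005,"dz":0,"rx":0,"ry":0,"rz":0,"hand":0.015},{"dx":0,"dy":-0.005,"dz":0,"rx":0,"ry":0,"rz":0,"hand":0.015}]' | grep -E "posi|cont"
python3 -m pendant '[{"dx":0,"dy":-0.005,"dz":0,"rx":0,"ry":0,"rz":0,"hand":0.015},{"dx":0,"dy":-0.005,"dz":0,"rx":0,"ry":0,"rz":0,"hand":0.015}]' | grep -E "posi|cont"
python3 -m pendant '[{"dx":0,"dy":-0.005,"dz":0,"rx":0,"ry":0,"rz":0,"hand":0.015},{"dx":0,"dy":-0.005,"dz":0,"rx":0,"ry":0,"rz":0,"hand":0.015}]' | grep -E "posi|cont"
python3 -m pendant '[{"dx":0,"dy":-0.005,"dz":0,"rx":0,"ry":0,"rz":0,"hand":0.015},{"dx":0,"dy":-0.005,"dz":0,"rx":0,"ry":0,"rz":0,"hand":0.015}]' | grep -E "posi|cont"
python3 - <<'E'
from h import *
go(439.1,132,63.2,24.4)
s=cam("side")
f=s["frame"][230:330,120:270];cv2.imwrite("pics/c5.png",cv2.resize(f,(750,500),interpolation=cv2.INTER_CUBIC)[:,:,::-1])
E
```

```text
position: [0.5144, 0.1657, 0.063]
contact_force: [1.2, 0.7, 4.4]
position: [0.5052, 0.1616, 0.063]
contact_force: [2.2, 1.5, 5.3]
position: [0.4959, 0.1573, 0.063]
contact_force: [2.5, 1.1, 4.0]
position: [0.487, 0.1533, 0.0631]
contact_force: [1.6, 0.1, 3.8]
position: [0.478, 0.1492, 0.0631]
contact_force: [2.3, 0.4, 4.5]
t 13.65 pos [478.  149.2  63.1] alpha 24.37 tilt [-0.  0.] shift [  0.4 -42.6  -0.1] rz -0.03 F [2.3 0.4 4.5] w 0.0231
```

View pics/c5.png

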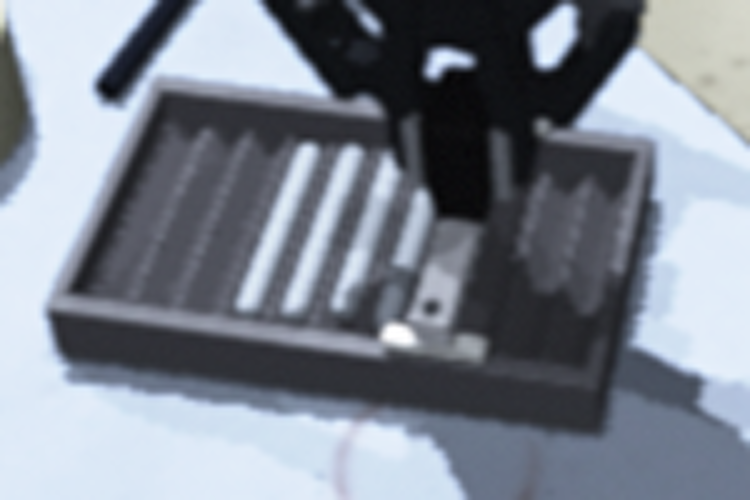

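Four pins now lie in neighbouring grooves, at (275,225), (325,225), (365,230) and (410,250). The fifth is at or ahead of the rake, so I'll keep combing to the near end.

```bash
python3 -m pendant '[{"dx":0,"dy":-0.005,"dz":0,"rx":0,"ry":0,"rz":0,"hand":0.015},{"dx":0,"dy":-0.005,"dz":0,"rx":0,"ry":0,"rz":0,"hand":0.015}]' | grep -E "posi|cont"
python3 -m pendant '[{"dx":0,"dy":-0.005,"dz":0,"rx":0,"ry":0,"rz":0,"hand":0.015},{"dx":0,"dy":-0.005,"dz":0,"rx":0,"ry":0,"rz":0,"hand":0.015}]' | grep -E "posi|cont"
python3 -m pendant '[{"dx":0,"dy":-0.005,"dz":0,"rx":0,"ry":0,"rz":0,"hand":0.015},{"dx":0,"dy":-0.005,"dz":0,"rx":0,"ry":0,"rz":0,"hand":0.015}]' | grep -E "posi|cont"
python3 -m pendant '[{"dx":0,"dy":-0.005,"dz":0,"rx":0,"ry":0,"rz":0,"hand":0.015},{"dx":0,"dy":-0.004,"dz":0,"rx":0,"ry":0,"rz":0,"hand":0.015}]' | grep -E "posi|cont"
python3 - <<'E'
from h import *
go(439.1,132,63.2,24.4)
E
```

```text
position: [0.4692, 0.1452, 0.063]
contact_force: [1.6, 1.1, 4.9]
position: [0.4599, 0.141, 0.063]
contact_force: [2.4, -0.0, 3.5]
position: [0.4507, 0.1369, 0.063]
contact_force: [1.6, 1.3, 4.2]
position: [0.4424, 0.1331, 0.0631]
contact_force: [1.2, 1.0, 3.2]
t 14.37 pos [442.4 133.1  63.1] alpha 24.37 tilt [-0.  0.] shift [ 0.3 -3.5 -0.1] rz -0.03 F [1.2 1.  3.2] w 0.0234
```

```bash
python3 -m pendant '[{"dx":0,"dy":0,"dz":-0.01,"rx":0,"ry":0,"rz":0,"hand":0.015},{"dx":0,"dy":0,"dz":-0.02,"rx":0,"ry":0,"rz":0,"hand":0.015},{"dx":0,"dy":0,"dz":-0.03,"rx":0,"ry":0,"rz":0,"hand":0.015},{"dx":0,"dy":0,"dz":-0.03,"rx":0,"ry":0,"rz":0,"hand":0.015},{"dx":-0.02,"dy":0,"dz":0,"rx":0,"ry":0,"rz":6.22,"hand":0.015},{"dx":-0.03,"dy":0,"dz":0,"rx":0,"ry":0,"rz":6.22,"hand":0.015},{"dx":-0.032,"dy":0,"dz":0,"rx":0,"ry":0,"rz":6.22,"hand":0.015},{"dx":-0.032,"dy":0,"dz":0,"rx":0,"ry":0,"rz":0,"hand":0.015},{"dx":-0.032,"dy":0,"dz":0,"rx":0,"ry":0,"rz":0,"hand":0.015},{"dx":-0.025,"dy":0,"dz":0,"rx":0,"ry":0,"rz":0,"hand":0.015},{"dx":0,"dy":0,"dz":0,"rx":0,"ry":0,"rz":0,"hand":0.015},{"dx":0,"dy":0,"dz":0,"rx":0,"ry":0,"rz":0,"hand":0.015}]'
python3 - <<'E'
from h import *
go(467.3,-135.8,55.5,5.72)
t=cam("top");s=cam("side")
f=t["frame"][150:265,110:210];a=cv2.resize(f,(400,460),interpolation=cv2.INTER_CUBIC)
f=s["frame"][230:330,120:270];b=cv2.resize(f,(400,267),interpolation=cv2.INTER_CUBIC);b=np.vstack([b,np.zeros((193,400,3),np.uint8)])
cv2.imwrite("pics/c6.png",np.hstack([a,b])[:,:,::-1])
E
```

```text
clock: 15.37
position: [0.4737, -0.0337, 0.1514]
ee_rot: [-0.003, 0.672, 0.74, -0.001]
contact_force: [-0.7, 0.4, -2.8]
width: 0.0235
gripper_force: 69.1
t 15.37 pos [473.7 -33.7 151.4] alpha 5.52 tilt [-0.006  0.002] shift [-101.2  -15.7   95.8] rz -0.2 F [-0.7  0.4 -2.8] w 0.0235
```

View pics/c6.png

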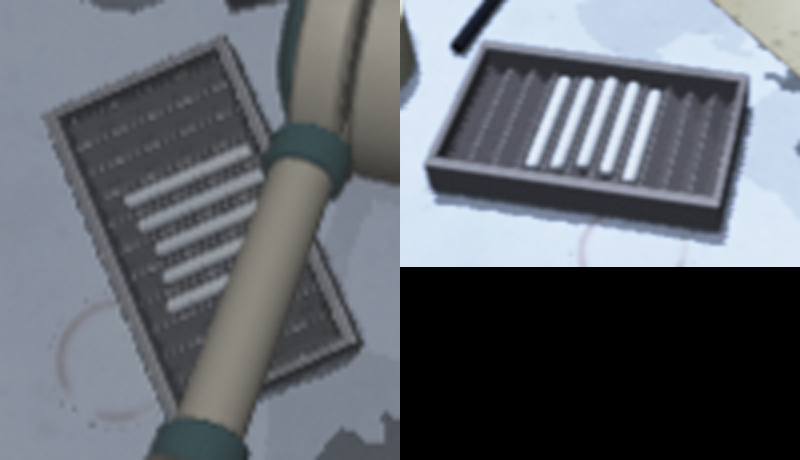

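All five pins lie seated in five neighbouring grooves, at (545,120) to (645,135) in the side crop, evenly spaced and parallel. Next I'll return the rake to the pose where I gripped it.

```bash
python3 -m pendant '[{"dx":-0.025,"dy":-0.004,"dz":0,"rx":0,"ry":0,"rz":0,"hand":0.015},{"dx":-0.03,"dy":-0.005,"dz":0,"rx":0,"ry":0,"rz":0,"hand":0.015},{"dx":-0.028,"dy":-0.0045,"dz":0,"rx":0,"ry":0,"rz":0,"hand":0.015},{"dx":-0.018,"dy":-0.002,"dz":0,"rx":0,"ry":0,"rz":0,"hand":0.015},{"dx":0,"dy":0,"dz":0.025,"rx":0,"ry":0,"rz":0,"hand":0.015},{"dx":0,"dy":0,"dz":0.025,"rx":0,"ry":0,"rz":0,"hand":0.015},{"dx":0,"dy":0,"dz":0,"rx":0,"ry":0,"rz":0,"hand":0.015},{"dx":0,"dy":0,"dz":0,"rx":0,"ry":0,"rz":0,"hand":0.015},{"dx":0,"dy":0,"dz":0,"rx":0,"ry":0,"rz":0,"hand":0.015}]'
python3 - <<'E'
from h import *
go(467.3,-135.8,55.5,5.72)
E
```

```text
clock: 16.22
position: [0.4712, -0.1345, 0.1037]
ee_rot: [0.0, 0.67, 0.742, 0.0]
contact_force: [0.7, 0.5, -1.3]
width: 0.0233
gripper_force: 69.0
t 16.22 pos [ 471.2 -134.5  103.7] alpha 5.79 tilt [0. 0.] shift [-1.  -4.  48.2] rz 0.07 F [ 0.7  0.5 -1.3] w 0.0233
```

```bash
python3 -m pendant '[{"dx":-0.001,"dy":-0.004,"dz":0.01,"rx":0,"ry":0,"rz":0,"hand":0.015},{"dx":0,"dy":0,"dz":0.01,"rx":0,"ry":0,"rz":0,"hand":0.015},{"dx":0,"dy":0,"dz":0.006,"rx":0,"ry":0,"rz":0,"hand":0.015},{"dx":0,"dy":0,"dz":0,"rx":0,"ry":0,"rz":0,"hand":0.015}]' | grep -E "posi|cont"
python3 -m pendant '[{"dx":0,"dy":0,"dz":0.006,"rx":0,"ry":0,"rz":0,"hand":0.015},{"dx":0,"dy":0,"dz":0.006,"rx":0,"ry":0,"rz":0,"hand":0.015},{"dx":0,"dy":0,"dz":0,"rx":0,"ry":0,"rz":0,"hand":0.015}]' | grep -E "posi|cont"
python3 -m pendant '[{"dx":0,"dy":0,"dz":0.003,"rx":0,"ry":0,"rz":0,"hand":0.015},{"dx":0,"dy":0,"dz":0.003,"rx":0,"ry":0,"rz":0,"hand":0.015},{"dx":0,"dy":0,"dz":0,"rx":0,"ry":0,"rz":0,"hand":0.015}]' | grep -E "posi|cont"
python3 - <<'E'
from h import *
go(467.3,-135.8,55.5,5.72)
E
```

```text
position: [0.467, -0.1361, 0.0772]
contact_force: [0.4, 1.0, -1.0]
position: [0.4666, -0.1364, 0.0645]
contact_force: [-0.6, -0.2, -1.3]
position: [0.4666, -0.1366, 0.0586]
contact_force: [0.2, 0.4, -2.7]
t 17.05 pos [ 466.6 -136.6   58.6] alpha 5.71 tilt [-0.001  0.   ] shift [0.7 0.7 3.1] rz -0.01 F [ 0.2  0.4 -2.7] w 0.0235
```

```bash
python3 -m pendant '[{"dx":0.0006,"dy":0.0006,"dz":0.001,"rx":0,"ry":0,"rz":0,"hand":0.015},{"dx":0,"dy":0,"dz":0.001,"rx":0,"ry":0,"rz":0,"hand":0.015},{"dx":0,"dy":0,"dz":0,"rx":0,"ry":0,"rz":0,"hand":0.015}]' | grep -E "posi|cont"
python3 -m pendant '[{"dx":0,"dy":0,"dz":0.0006,"rx":0,"ry":0,"rz":0,"hand":0.015},{"dx":0,"dy":0,"dz":0,"rx":0,"ry":0,"rz":0,"hand":0.015}]' | grep -E "posi|cont"
python3 -m pendant '[{"dx":0,"dy":0,"dz":0.0005,"rx":0,"ry":0,"rz":0,"hand":0.015},{"dx":0,"dy":0,"dz":0,"rx":0,"ry":0,"rz":0,"hand":0.015}]' | grep -E "posi|cont"
```

```text
position: [0.4676, -0.136, 0.0571]
contact_force: [0.4, 0.4, -2.8]
position: [0.4677, -0.136, 0.0569]
contact_force: [-0.4, 1.0, 1.3]
position: [0.4677, -0.1359, 0.0568]
contact_force: [-2.4, 2.4, 6.5]
```

The contact height is 1.3 mm above the gripping height, so before letting go I'll compare the runner's position in the side view with the picture taken before the grasp (s1.png), by numbers.

```bash
python3 -m pendant '[{"dx":0,"dy":0,"dz":-0.0004,"rx":0,"ry":0,"rz":0,"hand":0.015},{"dx":0,"dy":0,"dz":0,"rx":0,"ry":0,"rz":0,"hand":0.015}]' | grep -E "posi|cont"
cat > cmp.py <<'E'
from h import *
s=cam("side")
b=cv2.resize(s["frame"][130:280,120:360],(800,500),interpolation=cv2.INTER_CUBIC)[:,:,::-1]
for n,i in(("before",cv2.imread("pics/s1.png")),("now",b)):
    r=i[215:310,490:610].astype(float);g=r.min(2)   # +y runner and bar end, on the black stand
    m=np.zeros(g.shape,np.uint8);k,l,st,c=cv2.connectedComponentsWithStats((g>185).astype(np.uint8))
    print(n,[(st[j,4],st[j,:4].tolist(),(c[j]+[490,215]).round(1)) for j in range(1,k) if st[j,4]>40])
print(manip.get_state()["moment"])
E
python3 cmp.py
```

```text
position: [0.4676, -0.136, 0.0568]
contact_force: [-1.6, 2.0, 5.6]
before [(np.int32(892), [0, 1, 42, 49], array([503.3, 240.8])), (np.int32(97), [54, 0, 18, 13], array([551.5, 221.3])), (np.int32(82), [56, 26, 10, 13], array([550.2, 247.6])), (np.int32(95), [65, 30, 14, 12], array([562.6, 251.1])), (np.int32(125), [39, 41, 17, 11], array([536.8, 261.3])), (np.int32(69), [77, 55, 10, 9], array([571.6, 273.8])), (np.int32(930), [0, 61, 63, 34], array([508.6, 298.5])), (np.int32(342), [97, 66, 23, 29], array([601.3, 300.1]))]
now [(np.int32(2239), [0, 0, 78, 51], array([523.3, 237.1])), (np.int32(959), [0, 60, 63, 35], array([508.5, 298. ])), (np.int32(349), [96, 66, 24, 29], array([601.3, 300. ]))]
[ 0.00063474  0.12833528 -0.04432486]
```

The arm's shadow makes that comparison inconclusive. The position is within 0.4 mm of the pickup pose and well below lip height, so I'll let go and back off, then compare again.

```bash
python3 -m pendant '[{"dx":0,"dy":0,"dz":-0.0003,"rx":0,"ry":0,"rz":0,"hand":0.034},{"dx":0,"dy":0,"dz":0,"rx":0,"ry":0,"rz":0,"hand":0.034},{"dx":0,"dy":0,"dz":0,"rx":0,"ry":0,"rz":0,"hand":0.034},{"dx":0,"dy":0,"dz":0,"rx":0,"ry":0,"rz":0,"hand":0.0854},{"dx":0,"dy":0,"dz":0,"rx":0,"ry":0,"rz":0,"hand":0.0854},{"dx":0,"dy":0,"dz":0,"rx":0,"ry":0,"rz":0,"hand":0.0854},{"dx":0,"dy":0,"dz":0,"rx":0,"ry":0,"rz":0,"hand":0.0854},{"dx":0,"dy":0,"dz":0,"rx":0,"ry":0,"rz":0,"hand":0.0854},{"dx":0,"dy":0,"dz":0,"rx":0,"ry":0,"rz":0,"hand":0.0854}]'
python3 -m pendant '[{"dx":0,"dy":0,"dz":-0.01,"rx":0,"ry":0,"rz":0,"hand":0.0854},{"dx":0,"dy":0,"dz":-0.02,"rx":0,"ry":0,"rz":0,"hand":0.0854},{"dx":0,"dy":0,"dz":-0.02,"rx":0,"ry":0,"rz":0,"hand":0.0854},{"dx":0,"dy":0,"dz":-0.014,"rx":0,"ry":0,"rz":0,"hand":0.0854},{"dx":0,"dy":0,"dz":0,"rx":0,"ry":0,"rz":0,"hand":0.0854},{"dx":0,"dy":0,"dz":0,"rx":0,"ry":0,"rz":0,"hand":0.0854}]'
python3 cmp.py
```

```text
clock: 18.6
position: [0.4674, -0.136, 0.0567]
ee_rot: [-0.0, 0.671, 0.741, 0.0]
contact_force: [0.2, 0.3, -0.2]
width: 0.0854
gripper_force: 0.0
clock: 19.1
position: [0.4678, -0.1362, 0.1211]
ee_rot: [0.001, 0.671, 0.741, 0.0]
contact_force: [-0.7, -0.2, 0.2]
width: 0.0854
gripper_force: 0.0
before [(np.int32(892), [0, 1, 42, 49], array([503.3, 240.8])), (np.int32(97), [54, 0, 18, 13], array([551.5, 221.3])), (np.int32(82), [56, 26, 10, 13], array([550.2, 247.6])), (np.int32(95), [65, 30, 14, 12], array([562.6, 251.1])), (np.int32(125), [39, 41, 17, 11], array([536.8, 261.3])), (np.int32(69), [77, 55, 10, 9], array([571.6, 273.8])), (np.int32(930), [0, 61, 63, 34], array([508.6, 298.5])), (np.int32(342), [97, 66, 23, 29], array([601.3, 300.1]))]
now [(np.int32(669), [0, 4, 31, 45], array([499. , 242.3])), (np.int32(52), [53, 4, 12, 7], array([549.1, 222.1])), (np.int32(304), [53, 21, 25, 21], array([555.8, 245.2])), (np.int32(197), [32, 31, 20, 21], array([530.9, 257.6])), (np.int32(87), [73, 55, 14, 8], array([569.5, 273.6])), (np.int32(919), [0, 61, 63, 34], array([508.6, 298.6])), (np.int32(331), [97, 66, 23, 29], array([601.3, 300.3]))]
[ 0.02005962 -0.00498012 -0.02797724]
```

The +x end of the near runner seems to have moved by several pixels. I'll move the arm clear and measure the rake in both views against the starting pictures.

```bash
python3 -m pendant '[{"dx":0.02,"dy":0,"dz":-0.03,"rx":0,"ry":0,"rz":0,"hand":0.0854},{"dx":0.03,"dy":-0.01,"dz":-0.03,"rx":0,"ry":0,"rz":0,"hand":0.0854},{"dx":0.037,"dy":-0.015,"dz":-0.01,"rx":0,"ry":0,"rz":0,"hand":0.0854},{"dx":0.037,"dy":-0.015,"dz":0,"rx":0,"ry":0,"rz":0,"hand":0.0854},{"dx":0.037,"dy":-0.015,"dz":0,"rx":0,"ry":0,"rz":0,"hand":0.0854},{"dx":0.037,"dy":-0.015,"dz":0,"rx":0,"ry":0,"rz":0,"hand":0.0854},{"dx":0.037,"dy":-0.015,"dz":0,"rx":0,"ry":0,"rz":0,"hand":0.0854},{"dx":0.037,"dy":-0.015,"dz":0,"rx":0,"ry":0,"rz":0,"hand":0.0854},{"dx":0.03,"dy":0,"dz":0,"rx":0,"ry":0,"rz":0,"hand":0.0854},{"dx":0,"dy":0,"dz":0,"rx":0,"ry":0,"rz":0,"hand":0.0854}]'
python3 - <<'E'
from h import *
t=cam("top");s=cam("side")
cv2.imwrite("pics/top7.png",t["frame"][:,:,::-1]);cv2.imwrite("pics/side7.png",s["frame"][:,:,::-1])
def dump(n,im,thr):
    g=im[205:251,250:330].astype(float).mean(2);k,l,st,c=cv2.connectedComponentsWithStats((g>thr).astype(np.uint8))
    m=g>150
    for lab,sl in(("L",slice(12,40)),("R",slice(50,70))):
        sub=np.zeros_like(m);sub[5:35,sl]=m[5:35,sl];ys,xs=np.nonzero(sub);w=g[ys,xs]-140
        print(n,lab,len(xs),"bbox",xs.min()+250,xs.max()+250,ys.min()+205,ys.max()+205,"cent",round((xs*w).sum()/w.sum()+250,2),round((ys*w).sum()/w.sum()+205,2))
a=cv2.imread("pics/top0.png");dump("before",a,150);dump("now",t["frame"][:,:,::-1],150)
m=np.zeros((384,512),bool);m[205:251,250:330]=1
for n,f in(("before",a.astype(int)),("now",t["frame"].astype(int))):
    g=f.mean(2);print(n,"bar",rect(t,cv2.morphologyEx((m&(g>150)).astype(np.uint8),cv2.MORPH_CLOSE,np.ones((25,25))),.04)[0])
d=cv2.absdiff(a[205:251,250:330],t["frame"][205:251,250:330,::-1]).max(2);print("pixels changed >40:",(d>40).sum())
E
```

```text
clock: 19.98
position: [0.336, 0.1574, 0.1883]
ee_rot: [-0.002, 0.669, 0.743, 0.0]
contact_force: [0.5, -0.8, 0.0]
width: 0.0854
gripper_force: 0.0
before L 59 bbox 266 280 222 235 cent 273.3 227.15
before R 60 bbox 302 316 217 230 cent 308.14 223.75
now L 75 bbox 265 280 221 234 cent 272.36 226.3
now R 70 bbox 301 315 217 229 cent 307.8 222.46
before bar ((466.6427917480469, -137.85702514648438), (30.131961822509766, 113.81637573242188), 5.56723690032959)
now bar ((467.7724304199219, -135.533447265625), (30.257068634033203, 115.84931945800781), 4.4985175132751465)
pixels changed >40: 86
```

Run:
```python
import cv2,numpy as np
b=cv2.resize(cv2.imread("pics/s1.png"),(240,150),interpolation=cv2.INTER_AREA).min(2)
n=cv2.imread("pics/side7.png")[130:280,120:360].min(2)
ch=" .:-=+*#%@"
for nm,i in(("before",b),("now",n)):
    print(nm)
    for y in range(36,94): print(y+130,"".join(ch[min(9,int(v)//26)]for v in i[y,150:202]))
```

```text
before
166 *#%%%%%%%%%%%%%%%%%%%%%%%%%%%%%%#########******+=+*#
167 +#%%%%%%%%%%%%%%%%%%%%%%%%%##%%%##########********##
168 +#%%%%%%%%%%%%%%%%%%%%%%%#*+**############*******###
169 +#%%%%%%%%%%%%%%%%%%%%%%%*=::-=+**############****##
170 *#%%%%%%%%%%%%%%%%%%%%%%#+:. ..:-=+*##########*****#
171 #%%%%%%%%%%%%%%%%%%%%%%#*-.     ..-+################
172 %%%%%%%%%%%%%%%%%%%%%%#*-.        :+################
173 %%%%%%%%%%%%%%%%%%%###*=:         :+################
174 %%%%%%%%%%%%%%%%%%###*+:.         :+################
175 %%%%%%%%%%%%%%%%%###*+-.          :=*###############
176 %%%%%%%%%%%%%%#####**+:           .-+*##############
177 %%%%%%%%%%%%%####****=:           .:=*#%############
178 %%%%%%%%%%%%###***#**=.           :=*#%%############
179 %%%%%%%%%%####*******=.           -*%%##############
180 %%%%%%%#####********+-.           -#%%**############
181 %%%%%%###***********+:            -*%*+*############
182 %%%%%##***********#*+:           .=**+=*############
183 %%%####****###**###*+:           .=++==*#%%#########
184 %####**##*#########*+:           .-===+#%%%%########
185 #####*
[... 4822 characters left out ...]
        .-+#*=:.
212 :                                            .=##*=.
213 =:.                                           :+##+-
214 #+:                                           .-*#*-
215 #*-.                                           .=*#=
216 ##+-.                              .:--.        :*#*
217 %##+=-:.                          .-**+:        :+#*
218 %%####+=-:.                      .=*##+:        :+#*
219 %%%%%%###*=:.                    :+##*=.        :+#*
220 %%%%%%%%%##+=:.                  .=##+:         .=##
221 %%%%%%%%%%%##*=-:.                :++-.          -*%
222 %%%%%%%%%%%%%###*=:.   .::.       .::.           .=#
223 %%%%%%%%%%%%%%%%##*=:..-++-.                      :=
```

```bash
python3 -m pendant '[{"dx":-0.03,"dy":0.01,"dz":0,"rx":0,"ry":0,"rz":0,"hand":0.0854},{"dx":-0.037,"dy":0.015,"dz":0,"rx":0,"ry":0,"rz":0,"hand":0.0854},{"dx":-0.037,"dy":0.015,"dz":0,"rx":0,"ry":0,"rz":0,"hand":0.0854},{"dx":-0.037,"dy":0.015,"dz":0,"rx":0,"ry":0,"rz":0,"hand":0.0854},{"dx":-0.037,"dy":0.015,"dz":0,"rx":0,"ry":0,"rz":0,"hand":0.0854},{"dx":-0.037,"dy":0.015,"dz":0,"rx":0,"ry":0,"rz":0,"hand":0.0854},{"dx":-0.037,"dy":0.015,"dz":0.01,"rx":0,"ry":0,"rz":0,"hand":0.0854},{"dx":-0.03,"dy":0,"dz":0.03,"rx":0,"ry":0,"rz":0,"hand":0.0854},{"dx":-0.02,"dy":0,"dz":0.03,"rx":0,"ry":0,"rz":0,"hand":0.0854},{"dx":0,"dy":0,"dz":0,"rx":0,"ry":0,"rz":0,"hand":0.0854},{"dx":0,"dy":0,"dz":0,"rx":0,"ry":0,"rz":0,"hand":0.0854}]'|grep -E "posi|cont"
python3 - <<'E'
from h import *
go(466.1,-133.3,120.8,5.57)
s=cam("side");cv2.imwrite("pics/side8.png",s["frame"][:,:,::-1])
n=s["frame"][130:280,120:360].min(2)
ch=" .:-=+*#%@"
for y in range(36,90): print(y+130,"".join(ch[min(9,int(v)//26)]for v in n[y,150:202]))
E
```

```text
position: [0.4659, -0.1383, 0.1176]
contact_force: [-0.4, 0.3, 1.3]
t 21.0 pos [ 465.9 -138.3  117.6] alpha 5.44 tilt [-0.006  0.003] shift [ 5.   0.7 -3.2] rz -0.13 F [-0.4  0.3  1.3] w 0.0854
166 *%%%%%%%%%%%%%%%%%%%%%%%%%%%%%%%#########******+=--=
167 +#%%%%%%%%%%%%%%%%%%%%%%%%##%%%%#########********+++
168 +#%%%%%%%%%%%%%%%%%%%%%%#*++**#############********#
169 +#%%%%%%%%%%%%%%%%%%%%%%*=::--=+*#############****##
170 *#%%%%%%%%%%%%%%%%%%%%%#+:   ..:=+*###########*****#
171 #%%%%%%%%%%%%%%%%%%%%%#*-.      .-+#################
172 %%%%%%%%%%%%%%%%%%%%%#*-.        .=*################
173 %%%%%%%%%%%%%%%%%%%##*+:         .-*################
174 %%%%%%%%%%%%%%%%%%##*+:          :+#################
175 %%%%%%%%%%%%%%%%%##*+-.          :=*################
176 %%%%%%%%%%%%%%####**=:           .-=*###############
177 %%%%%%%%%%%%%###****+:            :=+#%%############
178 %%%%%%%%%%%%##****#*+:           :+#%%##############
179 %%%%%%%%%%####******=.           -*%@%*#############
180 %%%%%%%####********+-.           -#@%**#############
181 %%%%%%###**********+:            -#%#+*########
[... 1471 characters left out ...]
:+*#############
208 ##+:  :*%@@@*=--=--::.             :+###############
209 #*=:  .=*#%%#=-----::             :=*###############
210 **=.   .-=+++====-==+=:.          -+################
211 **=:    ..:---====+#@%*-.        :+#################
212 **+:      ..::---=+#@@%+:       :+##################
213 #*=:         ..::-=+*#*=.      :+*##################
214 #*=.            ..::-=-:      :+*#########***#######
215 #+-.               ..:..     :=*###########***######
216 #*+-:.                      .-+#############***#####
217 ###*+--:.                  .:+*##############***####
218 #####**+-:.               .:+*################*+*###
219 ########*+-:.             :+*##################*+*##
```

With the arm in the same pose, the side view matches the starting picture. Both runners are in the same pixel rows, shifted about 1 px (roughly 2 mm, within the stand's play), so the rake sits flat and upright. I'll raise the arm and hand in.

```bash
python3 -m pendant '[{"dx":0,"dy":0,"dz":-0.02,"rx":0,"ry":0,"rz":0,"hand":0.0854},{"dx":0,"dy":0,"dz":-0.03,"rx":0,"ry":0,"rz":0,"hand":0.0854},{"dx":0,"dy":0,"dz":-0.03,"rx":0,"ry":0,"rz":0,"hand":0.0854},{"dx":0,"dy":0,"dz":0,"rx":0,"ry":0,"rz":0,"hand":0.0854},{"dx":0,"dy":0,"dz":0,"rx":0,"ry":0,"rz":0,"hand":0.0854},{"dx":0,"dy":0,"dz":0,"rx":0,"ry":0,"rz":0,"hand":0.0854}]'
python3 -c "
from rig import manip
print(manip.sign_off())"
```

```text
clock: 21.55
position: [0.4678, -0.136, 0.2009]
ee_rot: [0.001, 0.671, 0.742, 0.0]
contact_force: [-0.1, 0.8, -0.4]
width: 0.0854
gripper_force: 0.0
the job is handed in; nothing more can be done
None
```

All five pins lie in separate grooves, the rake is back on its stand handle up and released, and the job was handed in at about 21.6 s; sign-off gave no verdict.

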